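Refit and latch the screen of a bench sifter

TASK

Refit the loose screen on the bench sifter: carry it by its orange grip rail, tuck its far edge under the yellow retaining lip and lower its front edge until it sits flat in the deck. Then swing the latch's loop up and over the hook on the front of the screen, and press the red lever down past centre until it snaps flat against the deck and holds the screen clamped. Leave the other things on the bench where they are.

Things in the scene. Friction and masses are not known exactly. Their poses are not given: they have to be found in the camera images.
- screen_grip (a point): centre of the orange grip rail of the loose screen (0.34 to 0.57 kg). The rail runs along the screen's y: 92 mm long, 12 mm thick (x), 20 mm high, over the frame's centre, this point 52 mm above the frame's underside; 22 mm are free below it over the middle rib (10 mm posts at y = +-36 mm). Axes: x towards the edge that goes under the lip, -x towards the hook, z up.
- screen_far (a point): middle of the face of the screen's far edge, 85 mm along the screen's +x from its centre, 10 mm above its underside. The screen is an aluminium frame with wire mesh, 170 mm (x) by 160 mm (y) by 20 mm high, at first lying flat on the bench. Clamped by the latch, it may rise 3 mm off the seat, up against the lip: that is right.
- screen_near (a point): middle of the face of the screen's front edge, 85 mm along the screen's -x from its centre, 10 mm above its underside.
- keeper_hook (a point): the keeper on the screen's front edge, a zinc hook 24 mm wide (y), open upward: this point, 105 mm along -x from the screen's centre and 23.5 mm above its underside, is where the middle of the loop's bar lies once hooked. The trough is 10 mm wide (x), its floor 3.5 mm below this point; its outer lip is 6 mm high and 4 mm thick and ends 9 mm along -x from here.
- strike_top (a point): middle of the top edge of the zinc strike plate behind the hook, 24 mm wide, 4 mm thick (x), 26.5 mm above keeper_hook; its front face is 5 mm along +x from keeper_hook. The raised loop leans on it.
- deck: the sifter deck, fixed: a grey-green box 186 mm (x) by 178 mm (y) on a base plate 230 x 210 mm, open at the top, a blue motor behind it. Origin under its centre on the bench; x from the front wall (latch) to the far wall (yellow lip), z up. The front and side walls rise to 143.5 mm, 12 mm above the seat, so the screen goes in only tilted, far edge first.
- deck_seat (a point): centre of the seat, the ledge in the deck on which the screen's underside rests, 131.5 mm above the bench; axes as the deck's. The inside is 174 mm (x) by 166 mm (y): 4 mm and 6 mm of play in all. When the screen is seated its axes lie along these, and screen_grip is 52 mm above this point.
- deck_lip (a point): middle of the inner edge of the yellow retaining lip at the far wall, on its underside, 23 mm above the seat (the screen is 20 mm high): the lip overhangs 12 mm, from here to the far wall's inner face 87 mm along x from the seat's centre, and is 150 mm wide. A flared edge goes on 10 mm towards the front, rising 7 mm. A screen tilted by 6 to 12 degrees goes under it.
- latch_pivot (a point): pivot axis of the latch lever, along the deck's y: 105 mm along the deck's -x from its centre, 105 mm above the bench, 12 mm in front of the front wall's outer face.
- latch_lever (a joint): lever angle, rad: 0 = closed, pointing straight down along the front wall; 1.57 = level, away from the wall (deck -x); at first 2.1 to 2.5, pointing up and outward; at most 2.75. It stays where it is left (stiff, 0.03 N m). With the loop hooked it resists (under 8 N near the tip) down to 0.4, the dead centre; from about 0.33 the springs pull it shut by themselves.
- lever_tip (a point): centre of the red grip at the lever's tip, 66 mm from latch_pivot: 30 mm wide (y), 16 mm along the lever, 9 mm thick; the face to push for closing is 4.5 mm along the point's -x, 10.5 mm off the line through the pivot. The point's -z points along the lever to its tip. At angle q the lever points, in the deck's (x, z), to (-sin q, -cos q). The lever is 26 mm wide.
- loop_bar (a point): middle of the cross bar of the latch's loop: round, 7 mm thick, 47 mm long along the deck's y, legs at y = +-20.5 mm. It can be held by the bar's two ends (47 mm) with fingers closing along the deck's y; lever, hook and strike plate pass between the legs. It swings freely: at first it lies outward along the lever; left leaning inward it rests on the strike plate.
- loop_pivot (a point): the loop's pivot axis (along y), carried by the lever 18 mm from latch_pivot; the loop's bar is 62 mm from it. With a = 3.54 - latch_lever it lies in the deck's (x, z) at latch_pivot + 18 mm * (-sin a, cos a): as the lever closes it goes outward and down, drawing the loop down.
- latch_loop (a joint): angle of the loop against the lever, rad: 0 = lying along the lever; grows as the loop swings up and inward. With b = 3.14 - latch_lever - latch_loop the loop points in the deck's (x, z) to (-sin b, cos b).
- loop_spring (a joint): stretch of the springs in the loop's legs, m: 0 while slack, about 0.005 at dead centre, about 0.004 when clamped (6 N per mm).
- ball_dish: bystander: steel bowl of white 30 mm rubber balls, 110 mm across and 40 mm high; origin at the centre of its underside.
- rivet_jar: bystander: copper-coloured jar of rivets, 68 mm across and 85 mm high; origin at the centre of its underside.
- paint_can: bystander: blue can with a black cap, 66 mm across and 150 mm high; origin at the centre of its underside.
- glue_tub: bystander: white tub with a green lid, 80 mm across and 110 mm high; origin at the centre of its underside.
- sleeve_carton: bystander: closed cardboard carton, 130 x 170 x 90 mm; origin at the centre of its underside.
- wrench: bystander: steel wrench lying flat on the bench; origin on its underside, x along it towards its tip.
- screwdriver: bystander: red-handled screwdriver lying flat on the bench; origin on its underside, x along it towards its tip.

How it is judged:
By the outcome, as a careful person would: the job done as asked, in the order asked, and still so for the second after the job is handed in, with the robot touching nothing.
It also fails if it takes over 67 s, if anything falls off the work surface, if the arm or the gripper's body presses on something with over 40 N, if the wrist force passes 120 N, or if a joint passes its speed limit or range.

ROBOT

A 6-joint arm with a two-finger parallel gripper is mounted at the origin on the work surface. World frame = base frame: x ahead of the robot, y to its left, z up, the work surface at z = 0. Lengths are in m, angles in degrees, forces in N, time in s.
With the tool pointing down it reaches from about 0.275 to 0.825 m from the base axis. Payload 5.2 kg.
Tool frame: the origin (TCP) lies at the very end of the fingers, on their centre line; the grasp point (between the pads) lies 19 mm behind it; z points along the fingers, x is the direction in which the jaws open and shut, and the axes are right-handed (so a half turn about z gives the same grasp; the last joint's range is limited). The gripper opens to 93 mm and grips with 3 to 60 N. Pads are 15 mm wide; open, the fingers measure 128 mm over their backs; the gripper's body (75 mm by 188 mm) begins 65 mm behind the grasp point.
Start: joints at [58.109, 14.817, 87.949, -0, 77.235, -11.62], TCP at [0.191, 0.516, 0.219] pointing down, gripper open.
Joint ranges: [-179.93, 179.93], [-52.35, 119.4], [10.71, 147.94], [-69.91, 249.91], [12.55, 155.21], [-178.61, 178.61]. Speed limits (degrees/s): [147.25, 147.25, 180, 180, 180, 180].

INTERFACE

Orientations are given as a 3x3 rotation matrix whose columns are the frame's x, y, z axes.
In Python, from rig import r gives the robot as it stands.
- The arm moves only by the tool play_rows, never from a script. Its argument "series" is a list of rows, each a list of 3 entries, a list of its own where there are three numbers: the finger opening in m, from 0 to 0.093, then the shift along the tool's x, y, z in m, then the turn about the tool's z in degrees. A call has 1 to 12 rows; each row shifts and turns the commanded pose from where the row before left it, along the tool's axes as they then stand; what a row does not reach is not made up. A row lasts 1/10 s, in which the tool goes at most 50 mm and 8.59 degrees, less where a joint would pass 70% of its speed; a pose out of reach is approached as far as the arm can. A call is refused whole if a number of a shift passes 0.05 or a number of a turn 8.59, either way. A call with a gripper value outside its range is refused whole. The fingers move at their own pace and stop on an object; "grip_force" is the grip in N (left out, the last holds). Time passes only in rows, so rows that do not move let the fingers close. It gives the time, the measured TCP pose, the force and the opening at its end, in the units of the state.
- r.read_state(): the state, without advancing time (a new reading comes with each control period).
- r.grab_frame(name): name is "scene" or "top"; returns a dict with "image" (420x560x3 uint8, blue, green, red), "K" (3x3 intrinsics, pixels), "rvec" (rotation vector, rad) and "tvec" (3), from world to camera coordinates, as OpenCV has them. Camera axes: x right, y down, z forward; pixel columns grow to the right and rows downward; lengths in m; the calibration is good to about 2 mm. A picture is of the moment at which its call begins. There is no depth.
- r.hand_in(): hands the job in, once; it reports no verdict.
The state is a dict: "time": time; "joint_pos": joint angles; "dq": joint speeds; "tau": joint torques, N m; "ee_pos": TCP position; "eef_rot": TCP orientation; "ft_force": force on the tool from outside, world axes, zero at the start; "moment": the same for the moment, N m; "gripper_width": finger opening in m.
Only numpy, scipy, OpenCV 4.12 (cv2) and the standard library are available. Lean on these libraries where they do the work, as an engineer would, in place of code of your own. Each camera call takes 0.05 s, during which the arm holds its last target. There are 200 camera calls.

## Working session

There is one attempt and no reset: what is moved stays moved. The work goes in short steps, Python scripts to look and compute and a tool call to move; the robot and the scene stay as the last step left them, time stands still between calls to the robot, and variables do not carry over. Pictures are saved under pics/ and viewed, about 8 in all and at most 12, crops included, and the job is handed in when it is done.

Besides the shell and the picture viewer there is one more tool, called after "Call:" as name(argument=value, ...) on one line, values as JSON. play_rows: Moves the arm, as the interface text tells. Its arguments: {"type":"object","properties":{"series":{"type":"array","items":{"type":"array"}},"grip_force":{"type":"number"}},"required":["series"]}

```bash
ls; mkdir -p pics; python3 - <<'E'
from rig import r
import cv2,numpy as np
print(r.read_state())
for n in("scene","top"):
    f=r.grab_frame(n); cv2.imwrite(f"pics/{n}0.png",f["image"]); np.savez(f"pics/{n}0.npz",**f)
    R=cv2.Rodrigues(f["rvec"])[0]; print(n,f["K"].tolist(),(-R.T@f["tvec"].ravel()).round(3),R.round(2).tolist())
a=cv2.imread("pics/scene0.png");b=cv2.imread("pics/top0.png")
E
```

```text
pics
{'time': 0.0, 'joint_pos': array([ 5.81093932e+01,  1.48593506e+01,  8.80097441e+01, -7.59809451e-05,
        7.72343974e+01, -1.16187378e+01]), 'dq': array([ 0.05321929, -0.09504857,  0.05457204,  0.03852741,  0.07657148,
        0.06360773]), 'tau': array([-1.30881486e-03, -4.37296522e+01, -2.84009063e+01,  7.17494404e-02,
        4.12540755e-02, -1.97686531e-04]), 'ee_pos': array([0.19024304, 0.5154787 , 0.21782619]), 'eef_rot': array([[ 3.46474007e-01,  9.38059089e-01, -9.53156876e-04],
       [ 9.38057904e-01, -3.46475128e-01, -1.53431841e-03],
       [-1.76952648e-03, -3.62514894e-04, -9.99998369e-01]]), 'ft_force': array([-0.2475901 , -0.08738494,  0.45996385]), 'moment': array([ 0.0516388,  0.010458 , -0.0098761]), 'gripper_width': 0.09325155045839582}
scene [[503.57474304139345, 0.0, 277.35032070974506], [0.0, 503.57474304139345, 211.81368037347187], [0.0, 0.0, 1.0]] [1.07  0.576 1.31 ] [[-0.73, 0.68, 0.01], [0.56, 0.62, -0.55], [-0.38, -0.39, -0.84]]
top [[512.621631194418, 0.0, 277.86608730246724], [0.0, 512.621631194418, 209.0588058347287], [0.0, 0.0, 1.0]] [ 0.174 -0.006  1.728] [[0.09, -1.0, 0.01], [-0.97, -0.09, -0.22], [0.22, 0.01, -0.97]]
```

View pics/scene0.png

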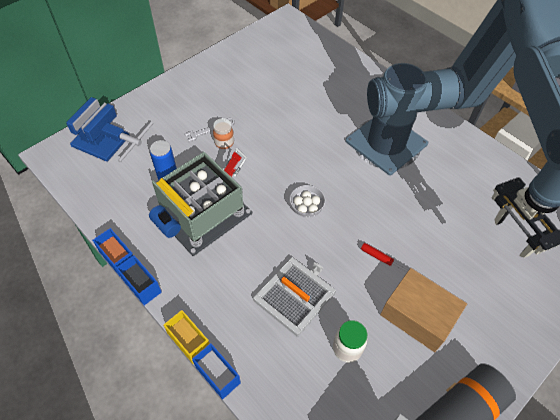

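View pics/top0.png

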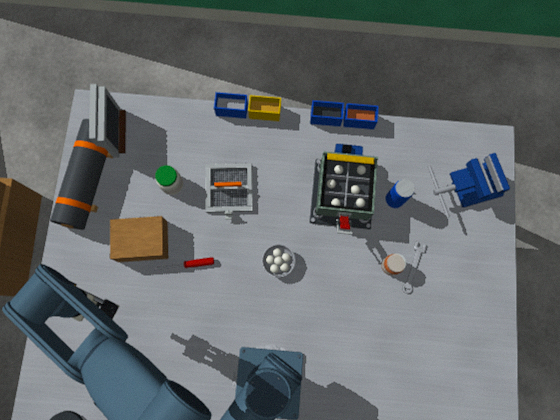

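```bash
cat > h.py <<'E'
import cv2,numpy as np
def ray(f,uv,z):
    R=cv2.Rodrigues(f["rvec"])[0]; c=-R.T@np.ravel(f["tvec"])
    p=cv2.undistortPoints(np.float64(uv).reshape(-1,1,2),f["K"],None)[:,0]
    d=np.c_[p,np.ones(len(p))]@R
    return c+d*((z-c[2])/d[:,2])[:,None]
def proj(f,P): return cv2.projectPoints(np.float64(P).reshape(-1,3),f["rvec"],f["tvec"],f["K"],None)[0][:,0]
def tri(fa,ua,fb,ub):
    M=[f["K"]@np.c_[cv2.Rodrigues(f["rvec"])[0],np.ravel(f["tvec"])] for f in(fa,fb)]
    X=cv2.triangulatePoints(M[0],M[1],np.float64(ua).reshape(-1,2).T,np.float64(ub).reshape(-1,2).T)
    return (X[:3]/X[3]).T
def mask(im,lo,hi,box):
    m=cv2.inRange(cv2.cvtColor(im,cv2.COLOR_BGR2HSV),np.array(lo),np.array(hi)); k=np.zeros_like(m); x0,y0,x1,y1=box; k[y0:y1,x0:x1]=m[y0:y1,x0:x1]; return k
def crop(im,box,s):
    x0,y0,x1,y1=box; c=cv2.resize(im[y0:y1,x0:x1],None,fx=s,fy=s,interpolation=cv2.INTER_CUBIC)
    for x in range(-(-x0//10)*10,x1,10): cv2.putText(c,str(x),((x-x0)*s,8),0,.3,(255,0,255),1); cv2.line(c,((x-x0)*s,10),((x-x0)*s,16),(255,0,255),1)
    for y in range(-(-y0//10)*10,y1,10): cv2.putText(c,str(y),(0,(y-y0)*s+3),0,.3,(255,0,255),1); cv2.line(c,(20,(y-y0)*s),(26,(y-y0)*s),(255,0,255),1)
    return c
E
python3 - <<'E'
from h import *
S=dict(np.load("pics/scene0.npz"));T=dict(np.load("pics/top0.npz"))
def show(n,lo,hi,bs,bt,z):
    out=[]
    for f,b in((S,bs),(T,bt)):
        m=mask(f["image"],lo,hi,b); pts=cv2.findNonZero(m); rc=cv2.minAreaRect(pts)
        c=pts[:,0].mean(0); out.append(c); bx=cv2.boxPoints(rc)
        print(n,len(pts),"c",c.round(1),"rect",bx.round(1).tolist()); print("  at z",z,ray(f,np.r_[bx,[c]],z)[:,:2].round(4).tolist())
    print("  tri",tri(S,out[0],T,out[1]).round(4))
show("rail",(5,150,120),(18,255,255),(240,255,345,345),(200,165,260,205),.062)
show("lip",(20,130,90),(35,255,255),(140,160,205,225),(310,140,385,175),.157)
show("red",(0,150,90),(4,255,255),(215,140,255,185),(330,210,360,240),.15)
a=crop(T["image"],(300,130,385,240),5)
b=crop(S["image"],(175,140,255,215),5)
h=max(a.shape[0],b.shape[0]);pad=lambda c:cv2.copyMakeBorder(c,0,h-c.shape[0],0,0,0)
m=np.hstack([pad(a),pad(b)])[:,:800]; print(m.shape)
cv2.imwrite("pics/m1.png",m)
a=crop(T["image"],(195,150,265,225),5); b=crop(S["image"],(245,250,340,335),4)
h=max(a.shape[0],b.shape[0]); cv2.imwrite("pics/m2.png",np.hstack([pad(a),pad(b)])[:,:800])
E
```

```text
rail 205 c [295.2 288.7] rect [[279.79998779296875, 280.5], [283.6000061035156, 275.70001220703125], [310.5, 296.8999938964844], [306.70001220703125, 301.70001220703125]]
  at z 0.062 [[0.6468, 0.1564], [0.6292, 0.1529], [0.6193, 0.2469], [0.6365, 0.2498], [0.6329, 0.2023]]
rail 100 c [226.4 183.4] rect [[214.0, 182.0], [240.0, 182.0], [240.0, 185.0], [214.0, 185.0]]
  at z 0.062 [[0.6289, 0.2414], [0.6368, 0.154], [0.6264, 0.1529], [0.6185, 0.2401], [0.6278, 0.1991]]
  tri [[0.6301 0.2    0.054 ]]
lip 394 c [174.5 196.8] rect [[155.3000030517578, 182.6999969482422], [161.5, 176.8000030517578], [193.5, 210.8000030517578], [187.3000030517578, 216.60000610351562]]
  at z 0.157 [[0.7311, -0.273], [0.7059, -0.2782], [0.7099, -0.1243], [0.7339, -0.1205], [0.7203, -0.197]]
lip 309 c [350.  158.2] rect [[326.3999938964844, 159.10000610351562], [327.0, 152.60000610351562], [373.6000061035156, 157.39999389648438], [372.8999938964844, 163.89999389648438]]
  at z 0.157 [[0.7114, -0.1238], [0.7337, -0.1245], [0.7311, -0.275], [0.7089, -0.2739], [0.7214, -0.1996]]
  tri [[ 0.7207 -0.1987  0.1563]]
red 178 c [232.1 163.7] rect [[223.10000610351562, 171.3000030517578], [233.6999969482422, 151.6999969482422], [242.0, 156.1999969482422], [231.39999389648438, 175.8000030517578]]
  at z 0.15 [[0.56, -0.1796], [0.4897, -0.2154], [0.4827, -0.1857], [0.5527, -0.151], [0.5226, -0.1838]]
red 108 c [344.1 222.1] rect [[340.0, 216.0], [349.0, 216.0], [349.0, 228.0], [340.0, 228.0]]
  at z 0.15 [[0.5301, -0.1798], [0.5326, -0.2081], [0.4942, -0.2103], [0.4917, -0.1822], [0.5116, -0.1937]]
  tri [[ 0.5149 -0.1953  0.1331]]
(550, 800, 3)
```

View pics/m1.png

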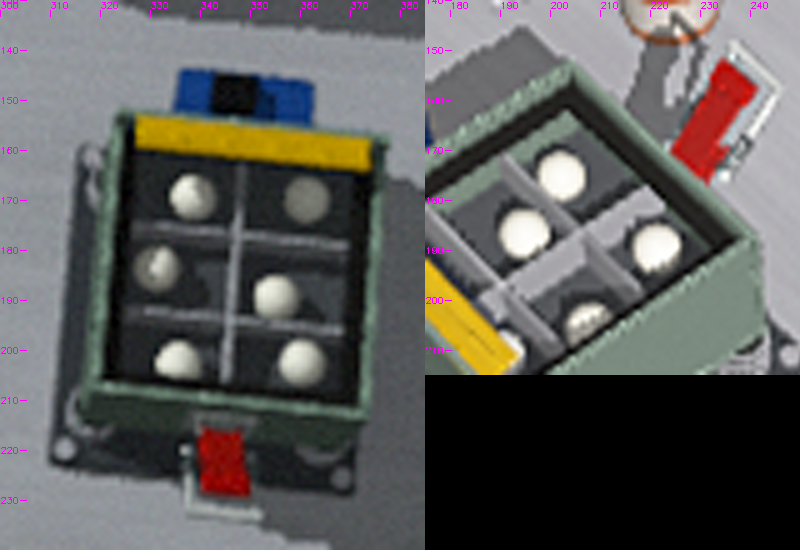

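View pics/m2.png

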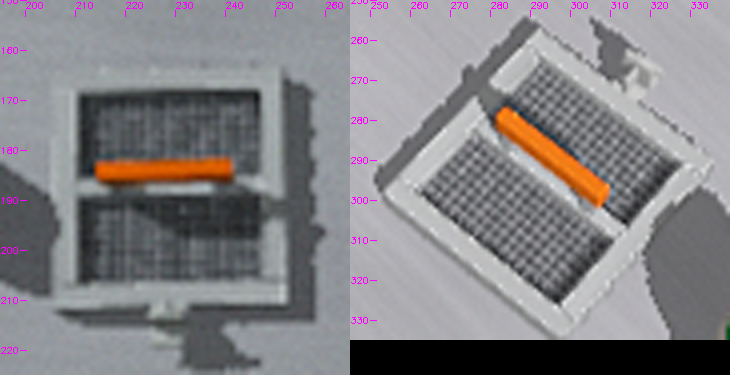

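```bash
cat >> h.py <<'E'
def rayplane(f,uv,p0,n):
    R=cv2.Rodrigues(f["rvec"])[0]; c=-R.T@np.ravel(f["tvec"])
    p=cv2.undistortPoints(np.float64(uv).reshape(-1,1,2),f["K"],None)[:,0]; d=np.c_[p,np.ones(len(p))]@R
    return c+d*(((p0-c)@n)/(d@n))[:,None]
def local(P,c,yaw):
    a=np.radians(yaw); d=np.asarray(P)[:,:2]-c; return np.c_[d@[np.cos(a),np.sin(a)],d@[-np.sin(a),np.cos(a)]]
E
python3 - <<'E'
from h import *
S=dict(np.load("pics/scene0.npz"));T=dict(np.load("pics/top0.npz"))
print("rim top FL FR NR NL",ray(T,[[324,152],[377.3,157.5],[373.3,212.4],[318.8,208]],.1435)[:,:2].round(4).tolist())
print("rim scene NR NL",ray(S,[[204.5,152.3],[242.5,187.2]],.1435)[:,:2].round(4).tolist())
c=np.array([.6453,-.198]); yaw=-1.1; a=np.radians(yaw)
p0=np.r_[c,0]; n=np.array([-np.sin(a),np.cos(a),0])
for f,uv in((S,[[237,155],[230.5,173]]),(T,[[344.8,228.5],[343.8,216]]),(S,[[246.5,157]]),(T,[[344,233]])):
    P=rayplane(f,uv,p0,n); print("lever/bar",np.c_[local(P,c,yaw)[:,0],P[:,2]].round(4).tolist())
# screen: frame top corners
print("scr top FL FR NR NL",ray(T,[[206,163.8],[251.5,163.3],[252.4,210.5],[205.4,212.5]],.02)[:,:2].round(4).tolist())
print("scr scene corners z.02 (NL.. )",ray(S,[[289.5,256.5],[334,289.5],[312.5-28,333],[253,297]],.02)[:,:2].round(4).tolist())
# rail line, both views, pca
for f,b in((S,(240,255,345,345)),(T,(200,165,260,205))):
    m=mask(f["image"],(5,120,100),(18,255,255),b); pts=cv2.findNonZero(m)[:,0]
    v=cv2.fitLine(pts.astype(np.float32),cv2.DIST_L2,0,.01,.01).ravel(); q=ray(f,[v[2:]-12*v[:2],v[2:]+12*v[:2]],.06); d=q[1]-q[0]
    print("rail yaw",np.degrees(np.arctan2(-d[0],d[1])), "centre",ray(f,[pts.mean(0)],.058).round(4))
# frame bright mask in top
g=T["image"][155:222,198:262].astype(int); m=((g.min(2)>165)).astype(np.uint8); print(m.sum())
# bystanders
print("dish,jar,can,tub",ray(T,[[279.5,261]],.03)[0,:2].round(3),ray(T,[[397,263]],.085)[0,:2].round(3),ray(T,[[405,187]],.15)[0,:2].round(3),ray(T,[[166,177]],.11)[0,:2].round(3))
E
```

```text
rim top FL FR NR NL [[0.7397, -0.1155], [0.7366, -0.2894], [0.5527, -0.285], [0.5514, -0.1118]]
rim scene NR NL [[0.5525, -0.277], [0.5529, -0.1023]]
lever/bar [[-0.1517, 0.1561], [-0.122, 0.0947]]
lever/bar [[-0.1577, 0.1689], [-0.106, 0.1141]]
lever/bar [[-0.1865, 0.1191]]
lever/bar [[-0.1699, 0.1573]]
scr top FL FR NR NL [[0.7034, 0.283], [0.7195, 0.1252], [0.5518, 0.1053], [0.5304, 0.2643]]
scr scene corners z.02 (NL.. ) [[0.5597, 0.1055], [0.5401, 0.2646], [0.7277, 0.2621], [0.7211, 0.1287]]
rail yaw 6.151151302013603 centre [[0.6317 0.2009 0.058 ]]
rail yaw -174.04958119553348 centre [[0.6289 0.1963 0.058 ]]
63
dish,jar,can,tub [ 0.386 -0.002] [ 0.407 -0.379] [ 0.643 -0.381] [0.619 0.393]
```

Call:
play_rows(series=[[0.06,[0,0,0],7.96],[0.06,[0,0,0],7.96],[0.06,[0,0,0],7.96],[0.06,[0,0,0],7.96],[0.06,[0,0,0],7.96],[0.06,[0,0,0],7.96],[0.06,[0,0,0],7.96],[0.06,[0,0,0],7.96],[0.06,[0.036,0.032,0],0],[0.06,[0.036,0.032,0],0],[0.06,[0.036,0.032,0],0],[0.06,[0.036,0.032,0],0]])

```text
time: 1.3
ee_pos: [0.3481, 0.4026, 0.2183]
eef_rot: [[0.994, 0.106, -0.001], [0.106, -0.994, -0.0], [-0.001, 0.0, -1.0]]
ft_force: [-0.4, 1.2, 0.1]
gripper_width: 0.0598
```

Call:
play_rows(series=[[0.06,[0.036,0.032,0],0],[0.06,[0.036,0.032,0],0],[0.06,[0.036,0.032,0],0],[0.06,[0.036,0.032,0.01],0],[0.06,[0.036,0.032,0.02],0],[0.06,[0.036,0.032,0.02],0],[0.06,[0.036,0.032,0.02],0],[0.06,[0,0,0.02],0],[0.06,[0,0,0],0],[0.06,[0,0,0],0]])

```text
time: 2.3
ee_pos: [0.6157, 0.2113, 0.1306]
eef_rot: [[0.994, 0.105, -0.002], [0.105, -0.994, -0.0], [-0.002, -0.0, -1.0]]
ft_force: [0.3, 0.7, 0.1]
gripper_width: 0.0599
```

```bash
cat > st.py <<'E'
from rig import r
import numpy as np
def st():
    s=r.read_state(); R=s["eef_rot"]; print("t",round(s["time"],2),"p",s["ee_pos"].round(4),"yaw",round(float(np.degrees(np.arctan2(R[1,0],R[0,0]))),2),"z",R[:,2].round(4),"F",s["ft_force"].round(1),"M",s["moment"].round(2),"w",round(float(s["gripper_width"]),4)); return s
def to(p,s=None,rel=None):
    s=s or r.read_state(); print("tool shift",(s["eef_rot"].T@(np.array(p)-s["ee_pos"])).round(4))
if __name__=="__main__": st()
E
python3 -c "
from st import *
s=st(); to([.630,.199,.056],s)"
```

```text
t 2.3 p [0.6157 0.2113 0.1306] yaw 6.05 z [-2.3e-03 -1.0e-04 -1.0e+00] F [0.3 0.7 0.1] M [-0.04  0.   -0.  ] w 0.0599
tool shift [0.0131 0.0137 0.0746]
```

Call:
play_rows(series=[[0.05,[0.0131,0.0137,0.01],0],[0.05,[0,0,0.03],0],[0.05,[0,0,0.02],0],[0.05,[0,0,0.0146],0],[0.05,[0,0,0],0],[0.0,[0,0,0],0],[0.0,[0,0,0],0],[0.0,[0,0,0],0],[0.0,[0,0,0],0],[0.0,[0,0,0],0]], grip_force=25)

```text
time: 3.3
ee_pos: [0.6312, 0.1989, 0.0571]
eef_rot: [[0.994, 0.105, 0.001], [0.105, -0.994, 0.0], [0.001, -0.0, -1.0]]
ft_force: [-4.3, -0.8, 1.7]
gripper_width: 0.0148
```

```bash
python3 st.py
```

```text
t 3.3 p [0.6312 0.1989 0.0571] yaw 6.05 z [ 7.e-04  1.e-04 -1.e+00] F [-4.3 -0.8  1.7] M [-0.18  0.98  0.01] w 0.0148
```

Call:
play_rows(series=[[0.0,[0,0,-0.01],0],[0.0,[0,0,-0.02],0],[0.0,[0,0,-0.04],0],[0.0,[0,0,-0.04],0],[0.0,[0,0,-0.04],0],[0.0,[0,0,-0.03],2.15],[0.0,[0,0,-0.01],5.0],[0.0,[0,0.02,0],0],[0.0,[0,0.04,0],0],[0.0,[0,0.04,0],0],[0.0,[0,0.04,0],0],[0.0,[0,0.04,0],0]])

```text
time: 4.5
ee_pos: [0.6268, 0.0176, 0.2463]
eef_rot: [[1.0, -0.019, -0.001], [-0.019, -1.0, 0.0], [-0.001, -0.0, -1.0]]
ft_force: [0.2, 1.5, -4.8]
gripper_width: 0.0116
```

Call:
play_rows(series=[[0.0,[0,0.04,0],0],[0.0,[0,0.04,0],0],[0.0,[0,0.04,0],0],[0.0,[0,0.04,0],0],[0.0,[0,0.035,0],0],[0.0,[0,0.02,0],0],[0.0,[0,0,0],0],[0.0,[0,0,0],0]])

```text
time: 5.3
ee_pos: [0.6232, -0.1953, 0.2461]
eef_rot: [[1.0, -0.02, -0.001], [-0.02, -1.0, 0.002], [-0.001, -0.002, -1.0]]
ft_force: [-0.5, 0.1, -3.2]
gripper_width: 0.0111
```

```bash
python3 - <<'E'
from st import *; from h import *
s=st(); to([.619,-.1985,.247],s)
F={}
for n in("scene","top"):
    f=r.grab_frame(n); np.savez(f"pics/{n}1.npz",**f); F[n]=f
cv2.imwrite("pics/m3.png",np.hstack([crop(F["scene"]["image"],(140,90,270,230),4)[:, :520],crop(F["top"]["image"],(300,130,386,270),3)])[:600,:800])
E
```

```text
t 5.3 p [ 0.6232 -0.1953  0.2461] yaw -1.13 z [-9.0e-04  1.8e-03 -1.0e+00] F [-0.5  0.1 -3.2] M [-0.04  0.14 -0.02] w 0.0111
tool shift [-0.0041  0.0033 -0.0009]Traceback (most recent call last):
  File "<stdin>", line 6, in <module>
    return _nx.concatenate(arrs, 1, dtype=dtype, casting=casting)
           ~~~~~~~~~~~~~~~^^^^^^^^^^^^^^^^^^^^^^^^^^^^^^^^^^^^^^^
ValueError: all the input array dimensions except for the concatenation axis must match exactly, but along dimension 0, the array at index 0 has size 560 and the array at index 1 has size 420
```

```bash
cat >> h.py <<'E'
def pair(a,b,name):
    h=min(600,max(a.shape[0],b.shape[0])); p=lambda c:cv2.copyMakeBorder(c[:h],0,h-min(h,c.shape[0]),0,0,0)
    cv2.imwrite(name,np.hstack([p(a),p(b)])[:,:800])
E
python3 - <<'E'
from h import *
S=dict(np.load("pics/scene1.npz"));T=dict(np.load("pics/top1.npz"))
pair(crop(S["image"],(150,80,265,220),4),crop(T["image"],(305,135,390,245),4),"pics/m3.png")
E
```

```text
(no output)
```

View pics/m3.png

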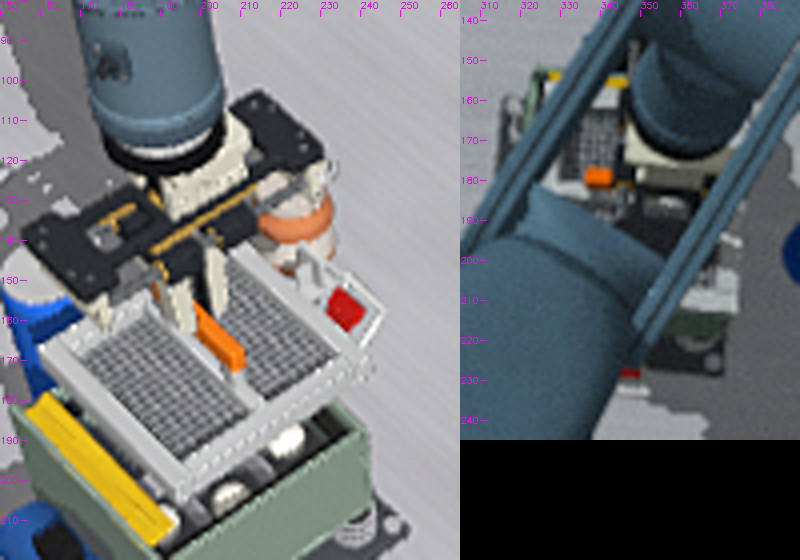

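```bash
python3 - <<'E'
from h import *
S=dict(np.load("pics/scene1.npz"))
a=np.radians(-1.13); c=np.array([.6232,-.1953]); X=np.array([np.cos(a),np.sin(a)]);Y=np.array([-np.sin(a),np.cos(a)])
P=[];L=[(85,80),(85,-80),(-85,-80),(-85,80)]
for z in(.246-.037,.246-.057):
    for x,y in L: P.append(np.r_[c+X*x/1e3+Y*y/1e3,z])
P.append(np.r_[c+Y*.046,.246+.005]); P.append(np.r_[c+Y*.046,.246-.015])
uv=proj(S,P); print(((uv-[150,80])*4).round(0).tolist())
im=crop(S["image"],(150,80,265,220),4)
for i in range(4):
  for k in(0,4): cv2.line(im,tuple(int(v) for v in (uv[k+i]-[150,80])*4),tuple(int(v) for v in (uv[k+(i+1)%4]-[150,80])*4),(0,0,255) if k==0 else (255,0,0),1)
# deck lip/rim prediction with deck (.645,-.199,-1.1)
a=np.radians(-1.1); X=np.array([np.cos(a),np.sin(a)]);Y=np.array([-np.sin(a),np.cos(a)]);c=np.array([.645,-.199])
q=proj(S,[np.r_[c+X*x+Y*y,.1435] for x,y in((.093,.089),(.093,-.089),(-.093,-.089),(-.093,.089))])
for i in range(4): cv2.line(im,tuple(int(v) for v in (q[i]-[150,80])*4),tuple(int(v) for v in (q[(i+1)%4]-[150,80])*4),(255,0,255),1)
cv2.imwrite("pics/m4.png",im)
E
```

```text
[[171.0, 487.0], [33.0, 343.0], [228.0, 222.0], [369.0, 353.0], [175.0, 503.0], [38.0, 361.0], [231.0, 240.0], [371.0, 371.0], [236.0, 350.0], [239.0, 368.0]]
```

View pics/m4.png

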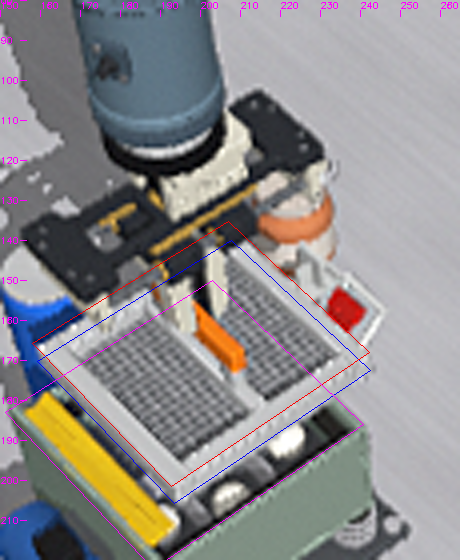

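```bash
python3 - <<'E'
from h import *
S=dict(np.load("pics/scene1.npz")); im=S["image"]
hsv=cv2.cvtColor(im,cv2.COLOR_BGR2HSV)
for u in (166,172,178,184,190,200,206,226,230,234,238): print(u,[(int(v),*hsv[v,u].tolist()) for v in range({166:172,172:178,178:183,184:189,190:195,200:198,206:194,226:180,230:177,234:174,238:171}[u],{166:172,172:178,178:183,184:189,190:195,200:198,206:194,226:180,230:177,234:174,238:171}[u]+13)])
E
```

```text
166 [(172, 100, 4, 202), (173, 113, 5, 206), (174, 135, 3, 172), (175, 0, 2, 139), (176, 0, 2, 130), (177, 60, 6, 127), (178, 72, 23, 142), (179, 74, 33, 156), (180, 92, 40, 82), (181, 120, 255, 21), (182, 23, 214, 125), (183, 23, 224, 227), (184, 24, 225, 241)]
172 [(178, 80, 4, 199), (179, 100, 4, 202), (180, 105, 3, 181), (181, 90, 2, 147), (182, 90, 6, 133), (183, 75, 8, 134), (184, 72, 26, 148), (185, 70, 34, 111), (186, 88, 44, 76), (187, 110, 105, 63), (188, 22, 136, 111), (189, 23, 213, 223), (190, 24, 224, 244)]
178 [(183, 135, 3, 197), (184, 0, 1, 195), (185, 120, 3, 201), (186, 105, 3, 181), (187, 75, 3, 146), (188, 30, 2, 135), (189, 110, 6, 126), (190, 113, 10, 105), (191, 111, 25, 71), (192, 111, 40, 63), (193, 113, 101, 63), (194, 20, 108, 87), (195, 23, 208, 189)]
184 [(189, 90, 1, 197), (190, 120, 1, 199), (191, 110, 4, 202), (192, 90, 3, 194), (193, 60, 2, 157), (194, 120, 2, 136), (195, 100, 6, 127), (196, 105, 7, 78), (197, 120, 25, 52), (198, 117, 46, 55), (199, 110, 86, 59), (200, 116, 20, 91), (201, 21, 157, 156)]
190 [(195, 120, 1, 196), (196, 120, 3, 196), (1
[... 1076 characters left out ...]
3, 192), (181, 120, 4, 137), (182, 10, 14, 55), (183, 30, 28, 27), (184, 15, 14, 36), (185, 24, 30, 42), (186, 0, 10, 26), (187, 50, 18, 43), (188, 69, 33, 78), (189, 73, 30, 77)]
234 [(174, 105, 2, 208), (175, 120, 3, 194), (176, 120, 4, 188), (177, 90, 1, 183), (178, 0, 0, 182), (179, 128, 6, 166), (180, 73, 19, 162), (181, 67, 32, 165), (182, 64, 27, 134), (183, 65, 25, 110), (184, 60, 28, 91), (185, 54, 23, 56), (186, 36, 31, 41)]
238 [(171, 110, 4, 185), (172, 0, 0, 170), (173, 120, 3, 169), (174, 90, 1, 172), (175, 105, 5, 199), (176, 120, 4, 195), (177, 125, 8, 185), (178, 132, 7, 184), (179, 120, 4, 186), (180, 120, 5, 189), (181, 130, 8, 194), (182, 138, 7, 196), (183, 120, 3, 164)]
```

Call:
play_rows(series=[[0.0,[-0.004,0.0037,0.01],0],[0.0,[0,0,0.015],0],[0.0,[0,0,0.01],0],[0.0,[0,0,0.005],0],[0.0,[0,0,0.002],0],[0.0,[0,0,0.002],0],[0.0,[0,0,0.002],0],[0.0,[0,0,0.001],0],[0.0,[0,0,0],0],[0.0,[0,0,0],0]])

```text
time: 6.4
ee_pos: [0.62, -0.1996, 0.2019]
eef_rot: [[1.0, -0.019, 0.003], [-0.019, -1.0, -0.001], [0.003, 0.001, -1.0]]
ft_force: [-2.1, 2.3, 6.4]
gripper_width: 0.0111
```

```bash
python3 st.py
```

```text
t 6.4 p [ 0.62   -0.1996  0.2019] yaw -1.09 z [ 0.0028 -0.001  -1.    ] F [-2.1  2.3  6.4] M [0.38 0.53 0.01] w 0.0111
```

Call:
play_rows(series=[[0.0,[0,0,0.002],0],[0.0,[0,0,0.002],0],[0.0,[0,0,0.002],0],[0.0,[0,0,0.002],0],[0.0,[0,0,0],0],[0.0,[0,0,0],0]])

```text
time: 7.0
ee_pos: [0.6228, -0.199, 0.1961]
eef_rot: [[1.0, -0.018, 0.01], [-0.018, -1.0, -0.001], [0.01, 0.001, -1.0]]
ft_force: [3.8, 6.0, 11.5]
gripper_width: 0.0116
```

```bash
python3 st.py
```

```text
t 7.0 p [ 0.6228 -0.199   0.1961] yaw -1.05 z [ 0.0101 -0.0014 -0.9999] F [ 3.8  6.  11.5] M [ 0.97 -0.47  0.13] w 0.0116
```

```bash
python3 - <<'E'
from h import *; from rig import r
f=r.grab_frame("scene"); np.savez("pics/scene2.npz",**f); t=r.grab_frame("top")
pair(crop(f["image"],(140,90,260,220),4),crop(t["image"],(305,140,385,240),4),"pics/m5.png")
E
```

```text
(no output)
```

View pics/m5.png

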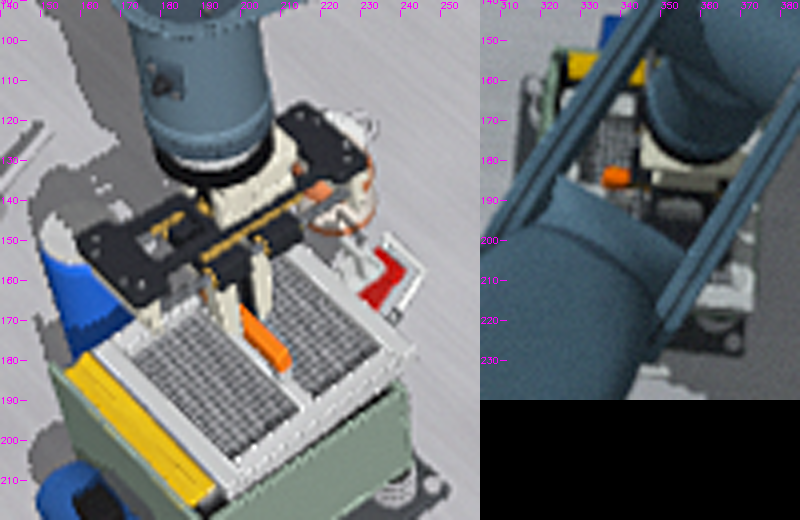

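```bash
cat >> h.py <<'E'
def screenpts(rc,yaw,pitch,zb,loc):
    """rc: world xyz of screen_grip; pitch>0: far edge down; loc in mm from underside centre"""
    a,p=np.radians([yaw,pitch]); 
    R=np.array([[np.cos(a),-np.sin(a),0],[np.sin(a),np.cos(a),0],[0,0,1]])@np.array([[np.cos(p),0,np.sin(p)],[0,1,0],[-np.sin(p),0,np.cos(p)]])
    return np.asarray(rc)+(np.array(loc)/1e3-[0,0,.052])@R.T
E
python3 - <<'E'
from h import *
S=dict(np.load("pics/scene2.npz"))
for pitch in(0,3,6):
    uv=proj(S,screenpts([.6228,-.198,.1961+.005-.010],-1.1,pitch,0,[(85,80,20),(85,-80,20),(85,80,0),(-85,80,0),(-85,80,20)]))
    print(pitch,"FL top,FR top,FL bot,NL bot,NL top",uv.round(1).tolist())
    print("  far-top v@170,185:",np.interp([170,185],uv[[1,0],0],uv[[1,0],1]).round(1)," +ybot v@205,215,225,235",np.interp([205,215,225,235],uv[[2,3],0],uv[[2,3],1]).round(1)," +ytop",np.interp([205,215,225,235],uv[[0,4],0],uv[[0,4],1]).round(1))
g=cv2.cvtColor(S["image"],cv2.COLOR_BGR2HSV)
for u,v0 in((170,175),(185,190),(205,196),(215,190),(225,183),(235,176)): print(u,[(v,int(g[v,u,1]),int(g[v,u,2])) for v in range(v0,v0+18)])
E
```

```text
0 FL top,FR top,FL bot,NL bot,NL top [[194.6, 211.3], [161.0, 176.2], [195.5, 215.3], [242.9, 182.6], [242.6, 178.5]]
  far-top v@170,185: [185.6 201.3]  +ybot v@205,215,225,235 [208.8 201.9 195.  188.1]  +ytop [204.2 197.4 190.5 183.7]
3 FL top,FR top,FL bot,NL bot,NL top [[195.4, 211.8], [161.7, 176.8], [196.5, 215.6], [243.6, 181.2], [243.0, 177.2]]
  far-top v@170,185: [185.4 201. ]  +ybot v@205,215,225,235 [209.4 202.1 194.8 187.5]  +ytop [204.8 197.5 190.3 183. ]
6 FL top,FR top,FL bot,NL bot,NL top [[196.1, 212.3], [162.6, 177.3], [197.6, 215.8], [244.1, 179.8], [243.3, 176.0]]
  far-top v@170,185: [185.  200.7]  +ybot v@205,215,225,235 [210.1 202.3 194.6 186.9]  +ytop [205.5 197.8 190.1 182.4]
170 [(175, 4, 212), (176, 4, 211), (177, 1, 177), (178, 1, 180), (179, 3, 200), (180, 5, 203), (181, 3, 202), (182, 3, 202), (183, 4, 206), (184, 12, 215), (185, 39, 162), (186, 109, 143), (187, 209, 224), (188, 231, 236), (189, 228, 232), (190, 221, 231), (191, 223, 229), (192, 223, 229)]
185 [(190, 8, 126), (191, 10, 122), (192, 16, 80), (193, 3, 186), (194, 2, 212), (195, 4, 203), (1
[... 606 characters left out ...]
68), (199, 3, 181), (200, 3, 193), (201, 5, 194), (202, 4, 126), (203, 23, 77), (204, 29, 141), (205, 27, 168), (206, 30, 153), (207, 30, 144)]
225 [(183, 5, 93), (184, 4, 119), (185, 4, 195), (186, 4, 211), (187, 1, 202), (188, 3, 199), (189, 5, 201), (190, 4, 213), (191, 0, 196), (192, 3, 188), (193, 3, 196), (194, 0, 135), (195, 20, 38), (196, 31, 65), (197, 31, 149), (198, 30, 163), (199, 31, 148), (200, 29, 142)]
235 [(176, 5, 167), (177, 1, 213), (178, 2, 220), (179, 3, 200), (180, 3, 199), (181, 1, 191), (182, 2, 211), (183, 4, 192), (184, 4, 188), (185, 3, 188), (186, 4, 192), (187, 5, 110), (188, 34, 15), (189, 32, 72), (190, 29, 148), (191, 28, 162), (192, 31, 149), (193, 27, 143)]
```

Call:
play_rows(series=[[0.0,[0,0,-0.002],0],[0.0,[0.002,0,-0.002],0],[0.0,[0.003,0,0],0],[0.0,[0.003,0,0],0],[0.0,[0.003,0,0],0],[0.0,[0.003,0,0],0],[0.0,[0,0,0],0]])

```text
time: 7.8
ee_pos: [0.6318, -0.199, 0.1959]
eef_rot: [[1.0, -0.019, -0.004], [-0.019, -1.0, 0.002], [-0.004, -0.002, -1.0]]
ft_force: [-6.3, 4.8, 4.8]
gripper_width: 0.0115
```

```bash
python3 st.py
```

```text
t 7.8 p [ 0.6318 -0.199   0.1959] yaw -1.09 z [-0.004   0.0018 -1.    ] F [-6.3  4.8  4.8] M [0.86 1.26 0.05] w 0.0115
```

Call:
play_rows(series=[[0.0,[0.002,-0.0015,-0.001],0],[0.0,[0.003,0,0],0],[0.0,[0.003,0,0],0],[0.0,[0.003,0,0],0],[0.0,[0,0,0],0]])

```text
time: 8.3
ee_pos: [0.6449, -0.1989, 0.196]
eef_rot: [[1.0, -0.019, -0.0], [-0.019, -1.0, -0.0], [-0.0, 0.0, -1.0]]
ft_force: [-0.6, 0.4, -4.6]
gripper_width: 0.0112
```

```bash
python3 st.py; python3 - <<'E'
from h import *; from rig import r
f=r.grab_frame("scene"); np.savez("pics/scene3.npz",**f); S=f
g=cv2.cvtColor(S["image"],cv2.COLOR_BGR2HSV)
for u,v0 in((170,175),(185,190),(205,198),(215,192),(225,185),(235,178)): print(u,[(v,int(g[v,u,1]),int(g[v,u,2])) for v in range(v0,v0+18)])
E
```

```text
t 8.3 p [ 0.6449 -0.1989  0.196 ] yaw -1.1 z [-1.e-04 -1.e-04 -1.e+00] F [-0.6  0.4 -4.6] M [-0.07  0.04  0.  ] w 0.0112
170 [(175, 26, 186), (176, 29, 165), (177, 28, 146), (178, 12, 174), (179, 1, 191), (180, 3, 178), (181, 9, 147), (182, 10, 152), (183, 11, 156), (184, 21, 157), (185, 76, 101), (186, 173, 124), (187, 220, 225), (188, 227, 239), (189, 225, 234), (190, 226, 230), (191, 221, 230), (192, 226, 228)]
185 [(190, 8, 154), (191, 11, 139), (192, 9, 138), (193, 9, 135), (194, 12, 128), (195, 9, 141), (196, 12, 107), (197, 14, 90), (198, 12, 133), (199, 17, 134), (200, 44, 99), (201, 24, 84), (202, 171, 154), (203, 230, 227), (204, 225, 236), (205, 225, 230), (206, 226, 228), (207, 222, 208)]
205 [(198, 11, 67), (199, 3, 184), (200, 1, 211), (201, 1, 209), (202, 5, 208), (203, 4, 204), (204, 3, 195), (205, 1, 176), (206, 4, 188), (207, 4, 195), (208, 4, 196), (209, 5, 108), (210, 26, 68), (211, 33, 141), (212, 28, 171), (213, 32, 153), (214, 29, 142), (215, 28, 144)]
215 [(192, 1, 183), (193, 4, 210), (194, 2, 206), (195, 3, 202), (196, 3, 194), (197, 1, 228), (198, 4, 206), (199, 3, 188), (200, 4, 194), (201, 3, 195), (202, 2, 106), (203, 24, 65), (204, 30, 144), (205, 29, 169), (206, 27, 153), (207, 28, 145), (208, 27, 143), (209, 28, 145)]
225 [(185, 3, 194), (186, 4, 206), (187, 3, 202), (188, 3, 195), (189, 5, 200), (190, 4, 212), (191, 3, 195), (192, 3, 189), (193, 0, 193), (194, 2, 132), (195, 26, 40), (196, 34, 68), (197, 34, 150), (198, 31, 165), (199, 28, 147), (200, 27, 143), (201, 30, 143), (202, 28, 144)]
235 [(178, 7, 188), (179, 5, 193), (180, 3, 202), (181, 3, 198), (182, 3, 192), (183, 3, 176), (184, 6, 182), (185, 1, 195), (186, 3, 197), (187, 0, 137), (188, 18, 42), (189, 39, 72), (190, 28, 147), (191, 28, 162), (192, 29, 148), (193, 29, 143), (194, 30, 144), (195, 30, 143)]
```

```bash
python3 - <<'E'
from h import *
S=dict(np.load("pics/scene3.npz")); cv2.imwrite("pics/m6.png",crop(S["image"],(140,125,255,220),6)[:570])
for pitch in(0,3,6):
    uv=proj(S,screenpts([.6449,-.198,.196-.005],-1.1,pitch,0,[(85,80,20),(85,-80,20),(85,80,0),(-85,80,0),(-85,80,20)]))
    print(pitch,uv.round(1).tolist()," +ybot v@205,215,225,235",np.interp([205,215,225,235],uv[[2,3],0],uv[[2,3],1]).round(1)," +ytop",np.interp([205,215,225,235],uv[[0,4],0],uv[[0,4],1]).round(1))
E
```

```text
0 [[188.2, 215.9], [154.6, 180.4], [189.1, 219.9], [237.1, 186.8], [236.7, 182.7]]  +ybot v@205,215,225,235 [208.9 202.1 195.2 188.3]  +ytop [204.4 197.5 190.7 183.9]
3 [[188.9, 216.4], [155.4, 181.0], [190.2, 220.1], [237.7, 185.4], [237.1, 181.4]]  +ybot v@205,215,225,235 [209.3 202.  194.7 187.4]  +ytop [204.7 197.5 190.2 182.9]
6 [[189.7, 216.9], [156.3, 181.5], [191.3, 220.3], [238.3, 184.0], [237.3, 180.2]]  +ybot v@205,215,225,235 [209.7 202.  194.3 186.5]  +ytop [205.1 197.4 189.7 182. ]
```

View pics/m6.png

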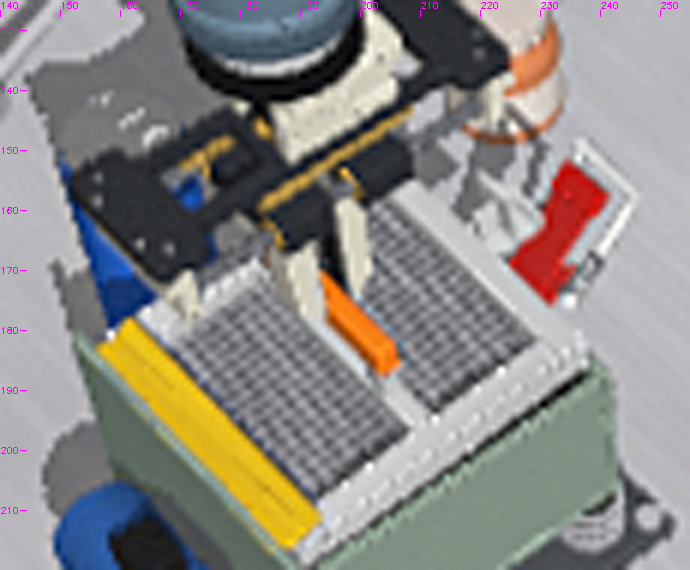

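Call:
play_rows(series=[[0.0,[0.002,0,0],0],[0.0,[0.002,0,0],0],[0.0,[0.001,0,0],0],[0.0,[0,0,0],0]])

```text
time: 8.75
ee_pos: [0.6496, -0.1988, 0.1965]
eef_rot: [[1.0, -0.019, 0.0], [-0.019, -1.0, -0.0], [0.0, 0.0, -1.0]]
ft_force: [0.2, -0.1, -4.4]
gripper_width: 0.0109
```

Call:
play_rows(series=[[0.0,[0,0,0.002],0],[0.0,[0,0,0.002],0],[0.0,[0,0,0.002],0],[0.0,[0,0,0],0]])

```text
time: 9.15
ee_pos: [0.6479, -0.1992, 0.1907]
eef_rot: [[1.0, -0.02, -0.003], [-0.02, -1.0, -0.001], [-0.003, 0.001, -1.0]]
ft_force: [-6.3, -1.2, 0.2]
gripper_width: 0.0117
```

```bash
python3 st.py
```

```text
t 9.15 p [ 0.6479 -0.1992  0.1907] yaw -1.12 z [-2.7e-03 -6.0e-04 -1.0e+00] F [-6.3 -1.2  0.2] M [-0.25  1.04 -0.02] w 0.0117
```

Call:
play_rows(series=[[0.0,[-0.001,0,0.001],0],[0.0,[-0.001,0,0.002],0],[0.0,[0,0,0.002],0],[0.0,[0,0,0.001],0],[0.0,[0,0,0],0]])

```text
time: 9.65
ee_pos: [0.6473, -0.1992, 0.189]
eef_rot: [[1.0, -0.019, 0.003], [-0.019, -1.0, -0.003], [0.003, 0.003, -1.0]]
ft_force: [-8.8, 0.6, 16.8]
gripper_width: 0.0117
```

```bash
python3 st.py
```

```text
t 9.65 p [ 0.6473 -0.1992  0.189 ] yaw -1.1 z [ 0.0028 -0.0026 -1.    ] F [-8.8  0.6 16.8] M [ 0.16  1.8  -0.1 ] w 0.0117
```

Call:
play_rows(series=[[0.0,[0,0,-0.002],0],[0.0,[0,0,-0.002],0],[0.02,[0,0,0],0],[0.03,[0,0,0],0],[0.03,[0,0,-0.01],0],[0.03,[0,0,-0.03],0],[0.03,[0,0,-0.04],0],[0.03,[0,0,-0.04],0],[0.03,[-0.03,0,0],0],[0.03,[-0.04,0,0],0],[0.03,[-0.04,0,0],0],[0.03,[-0.04,0,0],0]])

```text
time: 10.85
ee_pos: [0.4965, -0.1956, 0.3093]
eef_rot: [[1.0, -0.019, 0.002], [-0.019, -1.0, -0.001], [0.002, 0.001, -1.0]]
ft_force: [-0.4, -1.1, 0.6]
gripper_width: 0.03
```

```bash
python3 st.py; python3 - <<'E'
from h import *; from rig import r
F={}
for n in("scene","top"):
    f=r.grab_frame(n); np.savez(f"pics/{n}4.npz",**f); F[n]=f
S=F["scene"]; T=F["top"]
pair(crop(S["image"],(150,130,250,225),4),crop(T["image"],(305,140,390,245),4),"pics/m7.png")
rc=[.645,-.1985+.0,.1315+.052]
uv=proj(S,screenpts(rc,-1.1,0,0,[(85,80,20),(85,-80,20),(85,80,0),(-85,80,0),(-85,80,20),(0,46,62),(0,46,42)])); print(uv.round(1).tolist())
g=cv2.cvtColor(S["image"],cv2.COLOR_BGR2HSV)
for f,b in((S,(180,140,240,220)),(T,(320,150,380,215))):
    m=mask(f["image"],(5,150,120),(18,255,255),b); p=cv2.findNonZero(m)
    if p is not None: c=p[:,0].mean(0); print(len(p),c.round(1),ray(f,[c],.187).round(4)); F[id(f)]=c
if len(F)==4: print("rail tri",tri(S,F[id(S)],T,F[id(T)]).round(4))
E
```

```text
t 10.85 p [ 0.4965 -0.1956  0.3093] yaw -1.07 z [ 1.6e-03 -6.0e-04 -1.0e+00] F [-0.4 -1.1  0.6] M [-0.14  0.08  0.01] w 0.03
[[188.4, 217.3], [154.9, 181.9], [189.4, 221.2], [237.1, 188.3], [236.7, 184.2], [204.1, 184.0], [204.8, 188.3]]
175 [195. 175.] [[ 0.6426 -0.1983  0.187 ]]
30 [339.3 176.4] [[ 0.6481 -0.1657  0.187 ]]
rail tri [[ 0.6472 -0.1706  0.2134]]
```

View pics/m7.png

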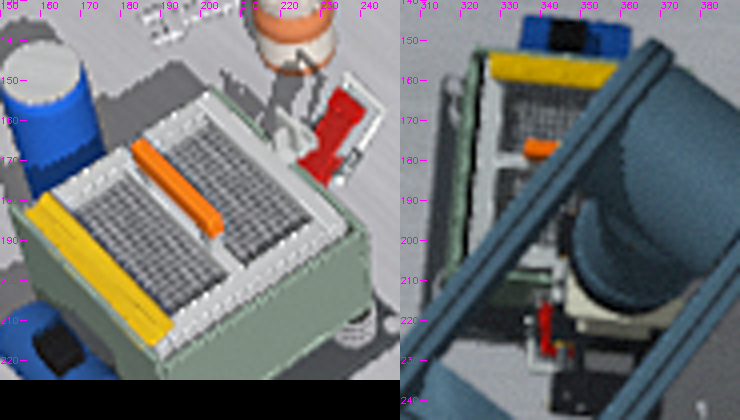

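Call:
play_rows(series=[[0.0,[0.045,0.001,0.01],0],[0.0,[0.045,0,0.03],0],[0.0,[0.018,0,0.04],0],[0.0,[0,0,0.03],0],[0.0,[0,0,0.013],0],[0.0,[0,0,0],0],[0.0,[0.005,0,0],0],[0.0,[0.003,0,0],0],[0.0,[0.003,0,0],0],[0.0,[0,0,0],0]])

```text
time: 11.95
ee_pos: [0.6139, -0.1994, 0.1892]
eef_rot: [[1.0, -0.019, 0.002], [-0.019, -1.0, -0.001], [0.002, 0.001, -1.0]]
ft_force: [-0.1, 0.1, 0.1]
gripper_width: 0.0005
```

```bash
python3 st.py
```

```text
t 11.95 p [ 0.6139 -0.1994  0.1892] yaw -1.1 z [ 0.0023 -0.0011 -1.    ] F [-0.1  0.1  0.1] M [-0.09  0.05 -0.  ] w 0.0005
```

Call:
play_rows(series=[[0.0,[0.002,0,0.004],0],[0.0,[0.002,0,0],0],[0.0,[0.002,0,0],0],[0.0,[0.002,0,0],0],[0.0,[0.001,0,0],0],[0.0,[0,0,0],0]])

```text
time: 12.55
ee_pos: [0.6221, -0.1992, 0.1838]
eef_rot: [[1.0, -0.019, -0.0], [-0.019, -1.0, 0.0], [-0.0, -0.0, -1.0]]
ft_force: [-1.0, 0.4, -0.8]
gripper_width: 0.0006
```

```bash
python3 st.py
```

```text
t 12.55 p [ 0.6221 -0.1992  0.1838] yaw -1.1 z [-0.  0. -1.] F [-1.   0.4 -0.8] M [-0.15  0.03  0.01] w 0.0006
```

Call:
play_rows(series=[[0.0,[0.001,0,0],0],[0.0,[0.001,0,0],0],[0.0,[0.001,0,0],0],[0.0,[0.001,0,0],0],[0.0,[0,0,0],0]])

```text
time: 13.05
ee_pos: [0.6261, -0.1993, 0.1838]
eef_rot: [[1.0, -0.019, 0.0], [-0.019, -1.0, -0.0], [0.0, 0.0, -1.0]]
ft_force: [-1.0, 0.5, -0.2]
gripper_width: 0.0004
```

```bash
python3 st.py
```

```text
t 13.05 p [ 0.6261 -0.1993  0.1838] yaw -1.1 z [ 1.e-04 -0.e+00 -1.e+00] F [-1.   0.5 -0.2] M [-0.09  0.1  -0.02] w 0.0004
```

Call:
play_rows(series=[[0.0,[0.0015,0,0],0],[0.0,[0.001,0,0],0],[0.0,[0.001,0,0],0],[0.0,[0.001,0,0],0],[0.0,[0,0,0],0]])

```text
time: 13.55
ee_pos: [0.6269, -0.1993, 0.1837]
eef_rot: [[1.0, -0.019, -0.008], [-0.019, -1.0, 0.001], [-0.008, -0.001, -1.0]]
ft_force: [-12.1, 0.3, 4.7]
gripper_width: 0.0003
```

```bash
python3 - <<'E'
from st import *; from h import *
st(); S=r.grab_frame("scene"); np.savez("pics/scene5.npz",**S)
m=mask(S["image"],(5,150,120),(18,255,255),(180,140,225,205)); p=cv2.findNonZero(m); c=p[:,0].mean(0); print(len(p),c,ray(S,[c],.1895))
E
```

```text
t 13.55 p [ 0.6269 -0.1993  0.1837] yaw -1.12 z [-7.7e-03  7.0e-04 -1.0e+00] F [-12.1   0.3   4.7] M [-0.05  2.16 -0.06] w 0.0003
153 [194.76470588 177.30065359] [[ 0.64899345 -0.19069066  0.1895    ]]
```

Call:
play_rows(series=[[0.0,[-0.01,0,0],0],[0.0,[0,0,-0.03],8.2],[0.0,[0,0,-0.04],8.2],[0.0,[0,0,-0.03],8.2],[0.06,[0,0,0],8.2],[0.06,[0,0,0],8.2],[0.06,[0,0,0],8.2],[0.06,[0,0,0],8.2],[0.06,[0,0,0],8.2],[0.06,[0,0,0],8.2],[0.06,[0,0,0],8.2],[0.06,[0,0,0],8.0]])

```text
time: 14.8
ee_pos: [0.6207, -0.1992, 0.2839]
eef_rot: [[-0.025, -1.0, 0.001], [-1.0, 0.025, -0.0], [0.0, -0.001, -1.0]]
ft_force: [-0.3, 0.6, 0.1]
gripper_width: 0.0582
```

Call:
play_rows(series=[[0.06,[-0.045,0.015,0],0],[0.06,[-0.045,0.015,0],0],[0.06,[-0.045,0.015,0],0],[0.06,[-0.045,0.015,0],0],[0.06,[-0.045,0.015,0],0],[0.06,[-0.045,0.015,0],0],[0.06,[-0.03,0.01,0],0],[0.06,[0,0,0],0]])

```text
time: 15.6
ee_pos: [0.5249, 0.1065, 0.2844]
eef_rot: [[-0.014, -1.0, 0.001], [-1.0, 0.014, 0.002], [-0.002, -0.001, -1.0]]
ft_force: [1.2, -0.6, 0.2]
gripper_width: 0.0602
```

```bash
python3 - <<'E'
from st import *; from h import *
s=st(); F={}
for n in("scene","top"):
    f=r.grab_frame(n); np.savez(f"pics/{n}6.npz",**f); F[n]=f
S=F["scene"]; T=F["top"]
pair(crop(S["image"],(195,140,250,190),8),crop(T["image"],(320,196,365,240),8),"pics/m8.png")
C={}
for k,lo,hi,bs,bt,z in(("rail",(5,150,120),(18,255,255),(180,140,225,205),(320,165,375,200),.1895),("lip",(20,130,90),(35,255,255),(140,160,205,225),(310,140,385,175),.157),("red",(0,150,90),(4,255,255),(215,140,255,185),(330,205,360,240),.15)):
    c=[cv2.findNonZero(mask(f["image"],lo,hi,b))[:,0].astype(float) for f,b in((S,bs),(T,bt))]
    print(k,len(c[0]),len(c[1]),[x.mean(0).round(1).tolist() for x in c],"tri",tri(S,c[0].mean(0),T,c[1].mean(0)).round(4),ray(S,[c[0].mean(0)],z).round(4),ray(T,[c[1].mean(0)],z).round(4))
E
```

```text
t 15.6 p [0.5249 0.1065 0.2844] yaw -90.82 z [ 0.0013  0.0017 -1.    ] F [ 1.2 -0.6  0.2] M [-0.04  0.14 -0.01] w 0.0602
rail 174 114 [[194.8, 175.2], [350.2, 177.7]] tri [[ 0.6451 -0.1983  0.1892]] [[ 0.6443 -0.1965  0.1895]] [[ 0.6463 -0.1997  0.1895]]
lip 389 306 [[174.5, 196.9], [350.4, 158.3]] tri [[ 0.7207 -0.1996  0.1553]] [[ 0.7203 -0.1967  0.157 ]] [[ 0.7213 -0.2007  0.157 ]]
red 162 102 [[232.6, 163.5], [344.1, 222.2]] tri [[ 0.514  -0.1949  0.1341]] [[ 0.521  -0.1835  0.15  ]] [[ 0.5113 -0.1938  0.15  ]]
```

View pics/m8.png

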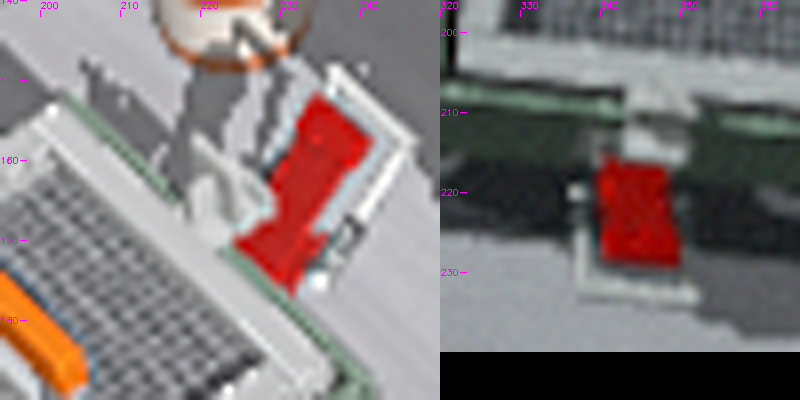

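```bash
python3 - <<'E'
from h import *
S=dict(np.load("pics/scene6.npz"));T=dict(np.load("pics/top6.npz"))
s=np.array([[246.6,157.9],[236.9,148.5]])-.44; t=np.array([[337.5,231.4],[352,233.1]])-.44
P=tri(S,s,T,t); m=tri(S,s.mean(0),T,t.mean(0))[0]; print("bar ends",P.round(4).tolist(),"mid",m.round(4),"len",np.linalg.norm(P[0]-P[1]).round(4))
c=np.array([.645,-.199]); yaw=-1.1
print("bar local",local([m],c,yaw).round(4),m[2])
# hook/strike top corners scene vs predicted
a=np.radians(yaw);X=np.array([np.cos(a),np.sin(a)])
for q in(2.1,2.2,2.3,2.4,2.5):
    lp=np.array([-.105,.105])+.018*np.array([-np.sin(3.54-q),np.cos(3.54-q)]); b=lp+.062*np.array([-np.sin(q),-np.cos(q)])
    tip=np.array([-.105,.105])+.066*np.array([-np.sin(q),-np.cos(q)]); f=tip+.0105*np.array([-np.cos(q),np.sin(q)])
    w=lambda p:np.r_[c+X*p[0],p[1]]
    print(q,"bar",b.round(4),"lp",lp.round(4),"tipface",f.round(4),"px bar S,T",proj(S,w(b)).round(1).tolist(),proj(T,w(b)).round(1).tolist(),"face",proj(S,w(f)).round(1).tolist(),proj(T,w(f)).round(1).tolist())
E
```

```text
bar ends [[0.4797, -0.172, 0.1546], [0.4781, -0.2174, 0.1564]] mid [ 0.4789 -0.1947  0.1554] len 0.0454
bar local [[-0.1662  0.0011]] 0.1554237171015173
2.1 bar [-0.1764  0.1386] lp [-0.1228  0.1073] tipface [-0.1567  0.1474] px bar S,T [[243.5, 154.3]] [[343.4, 236.2]] face [[238.3, 155.8]] [[344.2, 229.6]]
2.2 bar [-0.1726  0.1456] lp [-0.1225  0.1091] tipface [-0.1522  0.1523] px bar S,T [[242.5, 153.5]] [[343.8, 234.7]] face [[237.0, 155.5]] [[344.5, 227.9]]
2.3 bar [-0.1683  0.1522] lp [-0.122   0.1108] tipface [-0.1472  0.1568] px bar S,T [[241.2, 152.8]] [[344.1, 232.9]] face [[235.7, 155.4]] [[344.9, 226.1]]
2.4 bar [-0.1632  0.1582] lp [-0.1214  0.1125] tipface [-0.1418  0.1608] px bar S,T [[239.8, 152.3]] [[344.5, 231.0]] face [[234.2, 155.5]] [[345.2, 224.1]]
2.5 bar [-0.1576  0.1638] lp [-0.1205  0.1141] tipface [-0.1361  0.1642] px bar S,T [[238.3, 152.1]] [[344.9, 228.9]] face [[232.6, 155.7]] [[345.5, 222.1]]
```

Call:
play_rows(series=[[0.065,[0,0,0],0.3],[0.065,[0.045,0.006,0],0],[0.065,[0.045,0.006,0],0],[0.065,[0.045,0.006,0],0],[0.065,[0.045,0.006,0],0],[0.065,[0.045,0.006,0],0],[0.065,[0.045,0.006,0.01],0],[0.065,[0.033,0.003,0.02],0],[0.065,[0,0,0.03],0],[0.065,[0,0,0.02],0],[0.065,[0,0,0],0]])

```text
time: 16.8
ee_pos: [0.4776, -0.2002, 0.2006]
eef_rot: [[-0.028, -1.0, -0.005], [-1.0, 0.028, 0.003], [-0.003, 0.005, -1.0]]
ft_force: [-0.4, -0.2, 0.1]
gripper_width: 0.065
```

```bash
python3 -c "
from st import *
s=st(); to([.480,-.1955,.145],s)"
```

```text
t 16.8 p [ 0.4776 -0.2002  0.2006] yaw -91.61 z [-0.0053  0.0035 -1.    ] F [-0.4 -0.2  0.1] M [ 0.03  0.12 -0.03] w 0.065
tool shift [-0.0046 -0.0025  0.0556]
```

Call:
play_rows(series=[[0.065,[-0.003,-0.002,0.01],0],[0.065,[0,0,0.02],0],[0.065,[0,0,0.01],0],[0.065,[0,0,0],0]])

```text
time: 17.2
ee_pos: [0.4816, -0.196, 0.163]
eef_rot: [[-0.024, -1.0, -0.001], [-1.0, 0.024, 0.001], [-0.001, 0.001, -1.0]]
ft_force: [-0.3, -0.0, 0.6]
gripper_width: 0.0652
```

```bash
python3 -c "
from st import *
s=st(); to([.480,-.1955,.145],s)"
```

```text
t 17.2 p [ 0.4816 -0.196   0.163 ] yaw -91.39 z [-1.4e-03  9.0e-04 -1.0e+00] F [-0.3 -0.   0.6] M [-0.01  0.19  0.03] w 0.0652
tool shift [-0.0004  0.0016  0.018 ]
```

Call:
play_rows(series=[[0.065,[0,0.0015,0.01],0],[0.065,[0,0,0.01],0],[0.055,[0,0,0],0],[0.04,[0,0,0],0],[0.04,[0,0,0],0],[0.04,[0,0,0],0],[0.04,[0,0,0],0]], grip_force=8)

```text
time: 17.9
ee_pos: [0.4803, -0.1956, 0.1439]
eef_rot: [[-0.024, -1.0, -0.0], [-1.0, 0.024, 0.001], [-0.001, 0.0, -1.0]]
ft_force: [-1.2, 3.9, 0.6]
gripper_width: 0.0468
```

```bash
python3 st.py
```

```text
t 17.9 p [ 0.4803 -0.1956  0.1439] yaw -91.39 z [-3.e-04  1.e-03 -1.e+00] F [-1.2  3.9  0.6] M [ 0.7   0.33 -0.05] w 0.0468
```

Call:
play_rows(series=[[0.04,[-0.001,-0.003,-0.003],0],[0.04,[0,-0.003,-0.003],0],[0.04,[0,-0.0045,-0.003],0],[0.04,[0,-0.0045,-0.003],0],[0.04,[0,-0.005,-0.0025],0],[0.04,[0,-0.005,-0.0025],0],[0.04,[0,0,0],0]])

```text
time: 18.6
ee_pos: [0.5063, -0.1958, 0.1609]
eef_rot: [[-0.024, -1.0, 0.001], [-1.0, 0.024, 0.0], [-0.0, -0.001, -1.0]]
ft_force: [0.4, 2.5, -2.0]
gripper_width: 0.0466
```

```bash
python3 st.py
```

```text
t 18.6 p [ 0.5063 -0.1958  0.1609] yaw -91.38 z [ 5.e-04  2.e-04 -1.e+00] F [ 0.4  2.5 -2. ] M [0.66 0.09 0.03] w 0.0466
```

Forces are low; the loop follows. Continue the arc.

Call:
play_rows(series=[[0.04,[0,-0.005,-0.0015],0],[0.04,[0,-0.005,-0.0015],0],[0.04,[0,-0.0055,-0.0005],0],[0.04,[0,-0.0055,-0.0005],0],[0.04,[0,-0.0045,0],0],[0.04,[0,-0.0045,0.0005],0],[0.04,[0,-0.003,0.0005],0],[0.04,[0,-0.003,0.0005],0],[0.04,[0,0,0],0]])

```text
time: 19.5
ee_pos: [0.5416, -0.1966, 0.1631]
eef_rot: [[-0.024, -1.0, -0.0], [-1.0, 0.024, 0.0], [-0.0, 0.0, -1.0]]
ft_force: [-0.6, 4.5, -2.9]
gripper_width: 0.0467
```

```bash
python3 - <<'E'
from st import *; from h import *
st(); S=r.grab_frame("scene"); T=r.grab_frame("top"); np.savez("pics/scene7.npz",**S)
pair(crop(S["image"],(190,125,250,190),8),crop(T["image"],(325,200,365,240),7),"pics/m9.png")
E
```

```text
t 19.5 p [ 0.5416 -0.1966  0.1631] yaw -91.39 z [-3.e-04  4.e-04 -1.e+00] F [-0.6  4.5 -2.9] M [0.81 0.39 0.04] w 0.0467
```

View pics/m9.png

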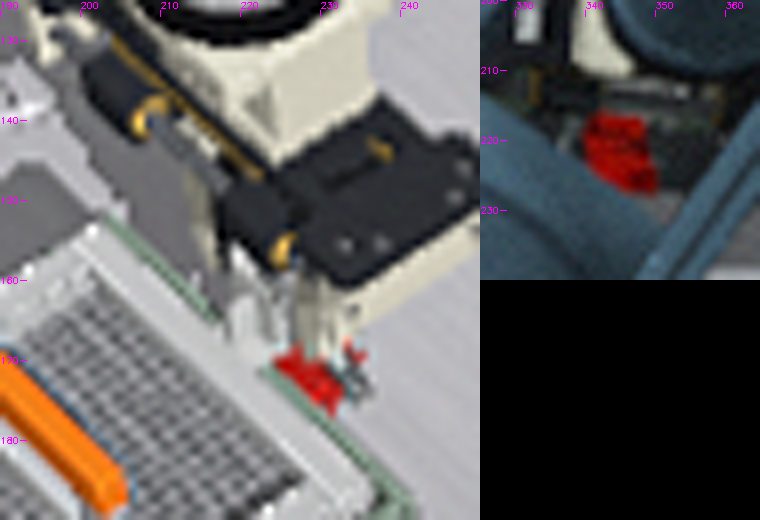

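Call:
play_rows(series=[[0.055,[0,0,0.001],0],[0.065,[0,0,0],0],[0.065,[0,0,0],0],[0.065,[0,0,-0.02],0],[0.065,[0,0,-0.03],0],[0.0,[0,0.03,0],0],[0.0,[0,0.02,0],0],[0.0,[0,0,0],0],[0.0,[0,0,0],0]], grip_force=30)

```text
time: 20.5
ee_pos: [0.492, -0.1963, 0.213]
eef_rot: [[-0.025, -1.0, 0.002], [-1.0, 0.025, -0.001], [0.001, -0.002, -1.0]]
ft_force: [-0.3, 0.1, -0.8]
gripper_width: 0.0378
```

```bash
python3 - <<'E'
from st import *; from h import *
s=st(); S=r.grab_frame("scene"); np.savez("pics/scene8.npz",**S)
# red grip location with plane constraint
c=np.array([.645,-.1985]);a=np.radians(-1.1);n=np.array([-np.sin(a),np.cos(a),0])
p=cv2.findNonZero(mask(S["image"],(0,150,90),(4,255,255),(210,140,255,190)))
if p is not None:
    bx=cv2.boxPoints(cv2.minAreaRect(p)); print(len(p),bx.round(1).tolist(),p[:,0].mean(0)); P=rayplane(S,[p[:,0].mean(0)],np.r_[c,0],n); print(local(P,c,-1.1),P[0,2])
cv2.imwrite("pics/m10.png",crop(S["image"],(190,125,260,190),8))
E
```

```text
t 20.5 p [ 0.492  -0.1963  0.213 ] yaw -91.45 z [ 0.0019 -0.0014 -1.    ] F [-0.3  0.1 -0.8] M [-0.04  0.16  0.03] w 0.0378
132 [[223.6999969482422, 172.39999389648438], [232.3000030517578, 151.6999969482422], [240.1999969482422, 155.0], [231.60000610351562, 175.6999969482422]] [232.18181818 162.53787879]
[[-1.31986481e-01  5.51303150e-17]] 0.13621609094605613
```

```bash
python3 - <<'E'
from h import *
A=dict(np.load("pics/scene6.npz"))["image"]; B=dict(np.load("pics/scene8.npz"))["image"]
for k in np.linspace(.1,.9,6):
    u,v=np.array([236.4,148.0])*(1-k)+np.array([246.2,157.5])*k; u,v=int(round(u)),int(round(v)); print((u,v),A[v,u].tolist(),B[v,u].tolist())
E
```

```text
(237, 149) [236, 237, 235] [184, 177, 178]
(239, 150) [189, 190, 191] [186, 182, 183]
(241, 152) [191, 193, 192] [188, 182, 184]
(242, 154) [230, 232, 230] [187, 181, 181]
(244, 155) [206, 208, 206] [190, 184, 184]
(245, 157) [224, 225, 224] [190, 184, 185]
```

Call:
play_rows(series=[[0.0,[0,0,0.025],0],[0.0,[0,0,0.02],0],[0.0,[0,0.0005,0.005],0],[0.0,[0,0.0005,0.005],0],[0.0,[0,0.001,0.005],0],[0.0,[0,0.001,0.005],0],[0.0,[0,0.0015,0.005],0],[0.0,[0,0.0015,0.005],0],[0.0,[0,0,0],0]])

```text
time: 21.45
ee_pos: [0.4849, -0.1951, 0.1366]
eef_rot: [[-0.025, -1.0, -0.001], [-1.0, 0.025, 0.001], [-0.001, 0.001, -1.0]]
ft_force: [0.2, 0.9, -0.0]
gripper_width: 0.0007
```

```bash
cat > lev.py <<'E'
from st import *; from h import *
def look(name):
    S=r.grab_frame("scene"); np.savez(f"pics/{name}.npz",**S)
    c=np.array([.645,-.1985]);a=np.radians(-1.1);n=np.array([-np.sin(a),np.cos(a),0])
    p=cv2.findNonZero(mask(S["image"],(0,150,70),(4,255,255),(205,140,260,215)))
    if p is None: print("no red"); return
    q=p[:,0]; P=rayplane(S,[q.mean(0)],np.r_[c,0],n); print("red",len(q),q.min(0),q.max(0),q.mean(0).round(1),"plane",local(P,c,-1.1)[0,0].round(4),P[0,2].round(4))
    cv2.imwrite(f"pics/{name}.png",crop(S["image"],(190,125,260,200),8)[:600])
if __name__=="__main__":
    import sys; st(); look(sys.argv[1])
E
python3 lev.py l1
```

```text
t 21.45 p [ 0.4849 -0.1951  0.1366] yaw -91.41 z [-1.e-03  7.e-04 -1.e+00] F [ 0.2  0.9 -0. ] M [0.04 0.19 0.04] w 0.0007
red 127 [225 159] [246 176] [234.8 165.9] plane -0.1405 0.1131
```

Call:
play_rows(series=[[0.0,[0,0.001,0.005],0],[0.0,[0,0.001,0.005],0],[0.0,[0,0.0015,0.005],0],[0.0,[0,0.0015,0.005],0],[0.0,[0,0.0015,0.005],0],[0.0,[0,0.001,0.005],0],[0.0,[0,0,0],0]])

```text
time: 22.2
ee_pos: [0.4774, -0.1949, 0.1065]
eef_rot: [[-0.025, -1.0, -0.001], [-1.0, 0.025, 0.001], [-0.001, 0.001, -1.0]]
ft_force: [0.6, -0.7, -0.4]
gripper_width: 0.0007
```

```bash
python3 lev.py l2
```

```text
t 22.2 p [ 0.4774 -0.1949  0.1065] yaw -91.41 z [-1.3e-03  9.0e-04 -1.0e+00] F [ 0.6 -0.7 -0.4] M [0.04 0.17 0.  ] w 0.0007
red 104 [225 164] [248 176] [236.1 168.5] plane -0.1444 0.0971
```

Call:
play_rows(series=[[0.0,[0,0.0005,0.004],0],[0.0,[0,0.0005,0.004],0],[0.0,[0,0,0.004],0],[0.0,[0,0,0.004],0],[0.0,[0,0,0.004],0],[0.0,[0,0,0],0]])

```text
time: 22.85
ee_pos: [0.477, -0.1953, 0.0869]
eef_rot: [[-0.024, -1.0, -0.0], [-1.0, 0.024, -0.0], [0.0, 0.0, -1.0]]
ft_force: [2.0, -0.1, 1.7]
gripper_width: 0.0003
```

```bash
python3 lev.py l3
```

```text
t 22.85 p [ 0.477  -0.1953  0.0869] yaw -91.4 z [-2.e-04 -0.e+00 -1.e+00] F [ 2.  -0.1  1.7] M [-0.07 -0.08 -0.01] w 0.0003
red 83 [225 167] [246 176] [236.5 171. ] plane -0.1451 0.0845
```

View pics/l3.png

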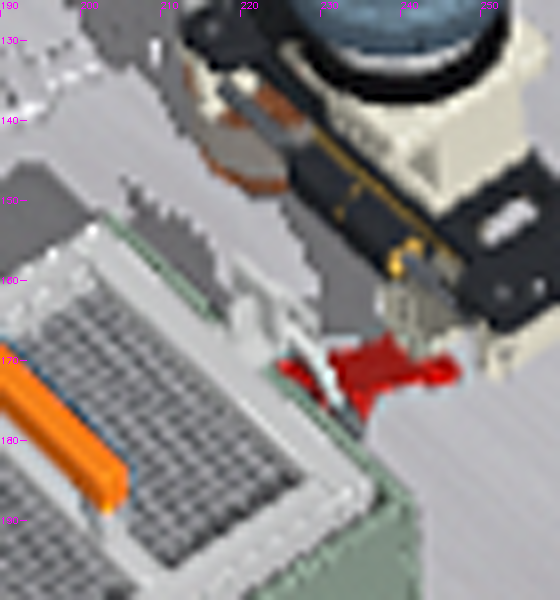

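Call:
play_rows(series=[[0.0,[0,0,0.004],0],[0.0,[0,0,0.004],0],[0.0,[0,0,0.004],0],[0.0,[0,0,0.004],0],[0.0,[0,0,0.004],0],[0.0,[0,0,0],0]])

```text
time: 23.5
ee_pos: [0.476, -0.1947, 0.0662]
eef_rot: [[-0.024, -1.0, -0.002], [-1.0, 0.024, 0.001], [-0.001, 0.002, -1.0]]
ft_force: [-1.3, 0.3, 0.7]
gripper_width: 0.0008
```

```bash
python3 lev.py l4; python3 - <<'E'
from h import *
S=dict(np.load("pics/l4.npz")); c=np.array([.645,-.1985]);a=np.radians(-1.1);X=np.array([np.cos(a),np.sin(a)]);Y=np.array([-np.sin(a),np.cos(a)])
print("keeper bar ends +y,-y / raised 10mm",proj(S,[np.r_[c-X*.103+Y*y,z] for z in(.155,.165) for y in(.0235,-.0235)]).round(1).tolist())
E
```

```text
t 23.5 p [ 0.476  -0.1947  0.0662] yaw -91.4 z [-0.0023  0.0012 -1.    ] F [-1.3  0.3  0.7] M [-0.03  0.36 -0.01] w 0.0008
red 63 [225 170] [244 177] [236.3 173.7] plane -0.1432 0.0724
keeper bar ends +y,-y / raised 10mm [[229.1, 168.4], [219.1, 158.9], [228.9, 166.2], [218.8, 156.7]]
```

Call:
play_rows(series=[[0.0,[0,0,0.005],0],[0.0,[0,0,0.005],0],[0.0,[0,0,0.005],0],[0.0,[0,0,0.005],0],[0.0,[0,0,0.005],0],[0.0,[0,0,0.005],0],[0.0,[0,0,0],0]])

```text
time: 24.25
ee_pos: [0.4763, -0.1949, 0.0363]
eef_rot: [[-0.024, -1.0, -0.002], [-1.0, 0.024, 0.001], [-0.001, 0.002, -1.0]]
ft_force: [-1.8, -0.2, -1.8]
gripper_width: 0.0005
```

```bash
python3 lev.py l5
```

```text
t 24.25 p [ 0.4763 -0.1949  0.0363] yaw -91.4 z [-0.0016  0.001  -1.    ] F [-1.8 -0.2 -1.8] M [-0.01  0.47  0.01] w 0.0005
red 53 [225 171] [243 179] [235.9 175.3] plane -0.1414 0.0658
```

Call:
play_rows(series=[[0.0,[0,-0.004,0],0],[0.0,[0,-0.004,0],0],[0.0,[0,-0.004,0],0],[0.0,[0,-0.004,0],0],[0.0,[0,0,0],0]])

```text
time: 24.8
ee_pos: [0.4947, -0.1963, 0.038]
eef_rot: [[-0.024, -1.0, 0.003], [-1.0, 0.024, -0.001], [0.001, -0.003, -1.0]]
ft_force: [0.4, -0.5, -0.5]
gripper_width: 0.0007
```

```bash
python3 lev.py l6
```

```text
t 24.8 p [ 0.4947 -0.1963  0.038 ] yaw -91.4 z [ 0.0028 -0.0014 -1.    ] F [ 0.4 -0.5 -0.5] M [-0.03  0.15 -0.  ] w 0.0007
no red
```

Call:
play_rows(series=[[0.0,[0,0.02,0],0],[0.0,[0,0.03,0],0],[0.0,[0,0.02,-0.03],0],[0.0,[0,0,-0.045],0],[0.0,[0,0,-0.045],0],[0.0,[0,0,-0.045],0],[0.0,[-0.03,0,-0.04],0],[0.0,[-0.045,0,0],0],[0.0,[-0.045,0,0],0],[0.0,[-0.045,0,0],0],[0.0,[-0.045,0,0],0],[0.0,[-0.045,0,0],0]])

```text
time: 26.05
ee_pos: [0.4293, 0.0628, 0.243]
eef_rot: [[-0.025, -1.0, 0.002], [-1.0, 0.025, -0.0], [0.0, -0.002, -1.0]]
ft_force: [0.6, -0.0, 0.3]
gripper_width: 0.0005
```

```bash
python3 - <<'E'
from st import *; from h import *
st(); F={n:r.grab_frame(n) for n in("scene","top")}
S,T=F["scene"],F["top"]
for n in F: np.savez(f"pics/{n}9.npz",**F[n]); cv2.imwrite(f"pics/{n}9.png",F[n]["image"])
c=np.array([.645,-.1985]);a=np.radians(-1.1);X=np.array([np.cos(a),np.sin(a)]);Y=np.array([-np.sin(a),np.cos(a)])
for f,b in((S,(205,140,260,215)),(T,(325,195,365,250))):
    p=cv2.findNonZero(mask(f["image"],(0,150,50),(5,255,255),b)); print("red",None if p is None else (len(p),p[:,0].min(0),p[:,0].max(0),p[:,0].mean(0).round(1)))
for q in(0,.33,.7,1.0):
    t=np.array([-.105,.105])+.066*np.array([-np.sin(q),-np.cos(q)])+.0105*np.array([-np.cos(q),np.sin(q)])
    print(q,"tip face px S,T",proj(S,np.r_[c+X*t[0],t[1]]).round(1).tolist(),proj(T,np.r_[c+X*t[0],t[1]]).round(1).tolist())
C=[]
for k,lo,hi,bs,bt in(("rail",(5,150,120),(18,255,255),(180,140,225,205),(320,165,375,200)),("lip",(20,130,90),(35,255,255),(140,160,205,225),(310,140,385,175))):
    cc=[cv2.findNonZero(mask(f["image"],lo,hi,b))[:,0].mean(0) for f,b in((S,bs),(T,bt))]; print(k,[x.round(1).tolist() for x in cc],tri(S,cc[0],T,cc[1]).round(4))
E
```

```text
t 26.05 p [0.4293 0.0628 0.243 ] yaw -91.42 z [ 2.4e-03 -1.0e-04 -1.0e+00] F [ 0.6 -0.   0.3] M [-0.04  0.14 -0.01] w 0.0005
red (1, array([225, 170], dtype=int32), array([225, 170], dtype=int32), array([225., 170.]))
red (43, array([337, 218], dtype=int32), array([347, 224], dtype=int32), array([341.8, 220.9]))
0 tip face px S,T [[230.0, 184.9]] [[340.8, 223.5]]
0.33 tip face px S,T [[235.0, 180.0]] [[340.6, 229.2]]
0.7 tip face px S,T [[239.5, 173.8]] [[340.7, 234.0]]
1.0 tip face px S,T [[241.9, 168.7]] [[341.1, 236.3]]
rail [[195.6, 174.1], [350.4, 177.9]] [[ 0.6429 -0.1981  0.1927]]
lip [[174.6, 196.8], [350.4, 158.3]] [[ 0.7206 -0.1995  0.1554]]
```

```bash
python3 - <<'E'
from h import *
T=dict(np.load("pics/top9.npz"));T6=dict(np.load("pics/top6.npz"));S=dict(np.load("pics/scene9.npz"));S6=dict(np.load("pics/scene6.npz"))
c=np.array([.645,-.1985]);a=np.radians(-1.1);X=np.array([np.cos(a),np.sin(a)]);Y=np.array([-np.sin(a),np.cos(a)])
w=lambda x,y,z:np.r_[c+X*x+Y*y,z]
for nm,f,f6 in(("top",T,T6),("scene",S,S6)):
    for y in(.022,.018,-.018,-.022):
        for lab,x,z in(("bar",-.104,.155),("leg mid",-.1015,.12),("hang",-.112,.146)):
            u,v=proj(f,w(x,y,z))[0]; i,j=int(round(v)),int(round(u))
            print(nm,y,lab,(j,i),"now",f["image"][i-2:i+3,j].max(1).tolist(),"before",f6["image"][i-2:i+3,j].max(1).tolist())
E
```

```text
top 0.022 bar (339, 212) now [74, 120, 174, 123, 74] before [84, 57, 92, 109, 98]
top 0.022 leg mid (337, 214) now [51, 69, 73, 38, 35] before [65, 67, 73, 69, 44]
top 0.022 hang (338, 215) now [98, 62, 43, 47, 36] before [79, 83, 77, 56, 40]
top 0.018 bar (340, 212) now [93, 138, 198, 129, 80] before [107, 61, 87, 100, 74]
top 0.018 leg mid (339, 214) now [174, 123, 74, 86, 79] before [92, 109, 98, 110, 100]
top 0.018 hang (339, 215) now [123, 74, 86, 79, 107] before [109, 98, 110, 100, 68]
top -0.018 bar (351, 213) now [64, 70, 97, 107, 84] before [70, 60, 73, 84, 73]
top -0.018 leg mid (350, 215) now [96, 114, 129, 109, 34] before [100, 128, 143, 100, 52]
top -0.018 hang (351, 216) now [107, 84, 69, 40, 37] before [84, 73, 67, 55, 42]
top -0.022 bar (353, 213) now [64, 55, 85, 88, 62] before [64, 56, 53, 52, 53]
top -0.022 leg mid (351, 215) now [97, 107, 84, 69, 40] before [73, 84, 73, 67, 55]
top -0.022 hang (352, 217) now [64, 48, 47, 40, 27] before [52, 52, 54, 49, 32]
scene 0.022 bar (229, 168) now [169, 188, 222, 209, 211] before [192, 186, 181, 185, 186]
scene 0.022 leg mid
[... 296 characters left out ...]
 144, 146, 126, 194] before [187, 171, 152, 142, 163]
scene 0.018 hang (231, 168) now [191, 191, 187, 186, 191] before [184, 186, 182, 185, 181]
scene -0.018 bar (221, 160) now [209, 195, 152, 150, 193] before [194, 200, 160, 151, 196]
scene -0.018 leg mid (221, 168) now [199, 207, 208, 210, 204] before [201, 210, 213, 215, 208]
scene -0.018 hang (223, 160) now [184, 194, 212, 185, 146] before [195, 199, 217, 197, 160]
scene -0.022 bar (220, 159) now [207, 193, 154, 138, 136] before [201, 204, 163, 143, 141]
scene -0.022 leg mid (220, 167) now [199, 198, 200, 208, 206] before [203, 202, 206, 213, 211]
scene -0.022 hang (222, 160) now [192, 212, 183, 146, 146] before [125, 198, 198, 155, 136]
```

```bash
python3 -c "
from rig import r; print(r.hand_in())"
```

```text
the job is handed in; nothing more can be done
None
```

The screen is back in the deck with its far edge under the yellow lip, the loop is over the hook, and the lever is shut. I handed in at about 26 s, and there is no verdict. I was out of picture views by then, so the last checks are pixel measurements.

**How it went**
- **Seating:** The moves could not tilt the tool. I gripped the rail near its top and tipped the screen by resting its front on the front wall. I then slid it under the lip, lowered it flat and pushed it up against the far wall.
- **Latching:** I swung the loop up by the ends of its bar until it leaned on the strike plate. I then pressed the lever down from above and finished from the side. The last look found the lever no longer against the finger, so it snapped shut on its own.

**Last checks**
- **Lever:** In the top view its red grip ends at row 224; shut predicts 223.5, dead centre about 229.
- **Loop:** The bar's +y end shows bright where the hook predicts it in both views, and was not there before. The -y end was unclear.
- **Screen:** The rail reads about 3.5 mm higher and 2 mm further forward than before clamping. You said it may rise 3 mm when clamped, and my measurements are good to about 2 mm.
- **Forces:** The highest wrist force I read was about 17 N. I only read it between moves.

**What disagreed or was not checked**
- The deck's position along x came out 1 to 3 mm apart between the cameras and the contact readings.
- I never measured the other things on the bench again, but the gripper passed clear of them.

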